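# Screw the cap back on the tinter bottle

## Robot

A 7-joint arm with a two-finger parallel gripper is mounted at the origin on the work surface. World frame = base frame: x ahead of the robot, y to its left, z up, the work surface at z = 0. Lengths are in m, angles in rad, forces in N, time in s.
With the tool pointing down it reaches from about 0.4 to 0.875 m from the base axis. Payload 6.5 kg.
Tool frame: the origin (TCP) lies on the centre line of the jaws, within the pads' length; the fingertips stand r.tip_reach ahead of it and the grasp point (between the pads) lies 11 mm behind it (r.tip_reach is the distance from the TCP to the fingertips, in m); z points along the fingers, y is the line along which they close (so a half turn about z gives the same grasp; the last joint's range is limited). The gripper opens to 85 mm and grips with 20 to 120 N. Pads are 22 mm wide; open, the fingers measure 114 mm over their backs; the gripper's body (76 mm by 85 mm) begins 54 mm behind the grasp point. The pads swing forward as they close: fully open they stand 13 mm farther back than shut.
Start: joints at [1.282, 0.536, -0.004, 1.538, 0.003, 1.067, -0.071], TCP at [0.144, -0.634, 0.239] pointing down, gripper open.
Joint ranges: [-2.7, 2.7], [-0.37, 2.16], [-1.27, 1.26], [0.24, 2.4], [-1.31, 4.45], [0.19, 1.91], [-2.76, 2.76]. Speed limits (rad/s): [2.39, 2.39, 3.14, 3.14, 3.14, 3.14, 3.14].

## Interface

Orientations are given as a unit quaternion [x, y, z, w].
In Python, from cell import r gives the robot as it stands. The module is installed in compiled form; this text tells all that it offers.
- The arm moves only by the shell command python3 -m creep 'ROWS'. ROWS is JSON, a list of rows, each a list of 5 numbers: the shift along the world's x, y, z in m, then the turn about the world's z in degrees, then the finger opening in m, from 0 to 0.0854. In form: [[tx, ty, tz, twist, jaw], ...]. A call has 1 to 10 rows; each row is the pose to reach, as a shift and turn from the pose commanded when the call began; what a row does not reach only later rows make up. A row lasts 1/8 s, in which the tool goes at most 62.5 mm and 10.7 degrees, less where a joint would pass 70% of its speed; a pose out of reach is approached as far as the arm can. A call with a gripper value outside its range is refused whole. The fingers move at their own pace and stop on an object; the grip force is fixed at half the most. Time passes only in rows, so rows that repeat a pose let the fingers close. It gives the time, the measured TCP pose, the force, the opening and the grip force at its end, in the units of the state.
- r.get_obs(): the state, without advancing time (a new reading comes with each control period).
- r.read_camera(name): name is "scene" or "top" or "wrist"; returns the picture (420x560x3 uint8, red, green, blue); there is no depth.
- r.calibration(name): a dict with "mtx" (3x3 intrinsics, pixels), "position" and "orientation" of the camera in the world. Camera axes: x right, y down, z forward; pixel columns grow to the right and rows downward; lengths in m; the calibration is good to about 2 mm. A picture is of the moment at which its call begins: read the wrist's pose just before it. calibration takes no time and is no camera call; for the wrist camera it gives the pose at the moment of the call.
- r.sign_off(): hands the job in; it is judged then, once.
The state is a dict: "t": time; "qpos": joint angles; "qd": joint speeds; "joint_torque": joint torques, N m; "eef_pos": TCP position; "eef_rot": TCP orientation; "ft_force": force on the tool from outside, world axes, zero at the start; "torque": the same for the moment, N m; "finger_gap": finger opening in m; "grip_force": force on a finger pad.
Only numpy, scipy, OpenCV 4.12 (cv2) and the standard library are available. Lean on these libraries where they do the work, as an engineer would, in place of code of your own. Each camera call takes 0.05 s, during which the arm holds its last target. There are 200 camera calls.

## Task

The tinter bottle in the bench clamp stands open: put its cap back on. Take the larger of the two loose green caps, set it level on the neck, turn it back (anticlockwise seen from above) until the thread drops into place, then screw it forward (clockwise) until it is fully home, and let go. Leave the small cap, the closed bottle and the cup on the scale where they stand.

Things in the scene. Friction and masses are not known exactly. Their poses are not given: they have to be found in the camera images.
- cap: The larger loose cap: green ribbed plastic, 56 mm across, 32 mm high, 25 to 45 g, mouth down on the bench. Origin: centre of its underside (open end), z up its axis. Inside: 49 mm wide, 28.5 mm deep under the closed top. Three round inward lugs of 5 mm diameter, 120 degrees apart, one on its x axis, 0.5 mm above the underside; a 39 mm circle is free between their tips.
- small_cap: Bystander: a smaller loose green cap, 38 mm across and 26 mm high, that does not fit, mouth down on the bench near the larger one; which of the two stands nearer to the clamped bottle varies. Origin: centre of its underside.
- mouth (a point): Centre of the open white bottle's rim, 165 mm above the bench, z up. Neck 36 mm across, tapered to 28 mm over its top 6 mm; right-hand thread 46 mm across with three starts: three ridges of 84 degrees and three gaps of 36 degrees between. How the gaps lie round the neck varies and is not told by any listed axes: it must be felt.
- ridge_level (a point): On the neck's axis, 12.5 mm below the rim: height of the cap's underside when the lugs rest on the level tops of the ridges. Each ridge ends at its clockwise end in an upright stop, 6 degrees wide and 5 mm higher, that blocks a clockwise turn on top of the ridge; with the lugs by chance on the stops the underside is only 7.5 mm below the rim.
- drop_level (a point): On the axis, 23 mm below the rim: height of the cap's underside once its lugs have dropped through the gaps on to the thread. They fit in a gap over about 22 degrees of turn; turned back farther they meet a wall. A gripped cap does not fall by itself: it must be let down or pressed lightly; 5 N is ample.
- home_level (a point): On the axis, 28.5 mm below the rim: height of the cap's underside when fully home, its roof on the rim. From the drop, turning clockwise leads the cap down about 6 mm: up to 25 degrees level, a slope of 74 degrees, then the lugs meet end stops, at most 105 degrees from the drop. Vertical play on the thread 1.5 mm.
- clamp_base (a point): Centre of the open bottle's foot, on the bench, z up. The bottle is clamped rigidly upright on a bolted steel base plate, 150 mm (x) by 130 mm (y) and 6 mm thick. It is 90 mm across up to 92 mm above the bench; its shoulder tapers to 44 mm across at 119 mm.
- closed_bottle: Bystander: a full white bottle with its green cap on, 90 mm across and 190 mm high, 0.9 kg, standing loose on the bench on the far left. Origin: centre of its underside.
- cup: Bystander: an open white mixing cup, 80 mm across the rim and 90 mm high, 80 g, standing loose on the pan of the scale (a low grey box 200 x 180 mm with a round steel pan, whose top is 50 mm above the bench). Origin: centre of its underside.
Not all that is in view belongs to the job. What is shaped like the cap but blue or yellow is not meant.

How it is judged:
By the outcome, as a careful person would: the job done as asked, in the order asked, and still so for the second after the job is handed in, with the robot touching nothing.
It also fails if it takes over 69 s, if anything falls off the work surface, if the arm or the gripper's body presses on something with over 40 N, if the wrist force passes 120 N, or if a joint passes its speed limit or range.

## Working session

There is one attempt and no reset: what is moved stays moved. The work goes in short steps, Python scripts to look and compute and a shell command to move; the robot and the scene stay as the last step left them, time stands still between calls to the robot, and variables do not carry over. Pictures are saved under pics/ and viewed, at most 10 in all, crops included, and the job is handed in when it is done.

```bash
mkdir -p pics
python3 - <<'E'
from cell import r
import cv2,numpy as np
print(r.tip_reach); o=r.get_obs(); print(o['t'],o['eef_pos'],o['eef_rot'],o['finger_gap'])
a=r.read_camera("scene");b=r.read_camera("top")
cv2.imwrite("pics/s.png",a[:,:,::-1]);cv2.imwrite("pics/t.png",b[:,:,::-1])
for n in("scene","top","wrist"):print(n,r.calibration(n))
E
```

```text
0.008
0.0 [ 0.14346299 -0.63332478  0.23841414] [ 9.93799056e-01  1.11187444e-01 -1.70441700e-04 -8.71887255e-04] 0.0855070349173825
scene {'mtx': array([[513.26338524,   0.        , 289.53907392],
       [  0.        , 513.26338524, 209.45996628],
       [  0.        ,   0.        ,   1.        ]]), 'position': array([1.21522897, 0.28453058, 1.1479303 ]), 'orientation': array([ 0.52872332,  0.79479689, -0.24688085, -0.16673151])}
top {'mtx': array([[427.0709715 ,   0.        , 272.74172552],
       [  0.        , 427.0709715 , 210.5020773 ],
       [  0.        ,   0.        ,   1.        ]]), 'position': array([0.36871903, 0.03113034, 1.10176533]), 'orientation': array([-0.70187142,  0.70538368, -0.07552461,  0.06408124])}
wrist {'mtx': array([[341.95455505,   0.        , 281.39025286],
       [  0.        , 341.95455505, 208.25506332],
       [  0.        ,   0.        ,   1.        ]]), 'position': array([ 0.21239921, -0.61796953,  0.37191431]), 'orientation': array([ 0.77348949, -0.61846323, -0.08700714,  0.10792123])}
```

View pics/s.png

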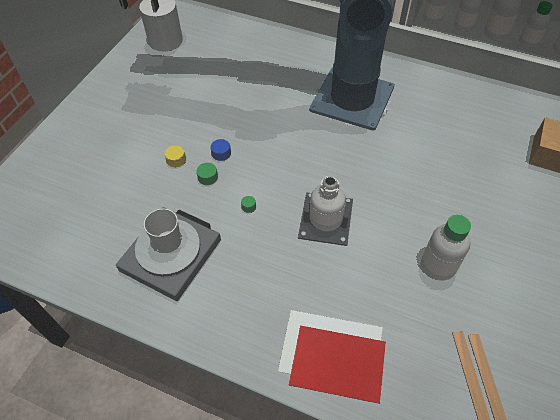

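View pics/t.png

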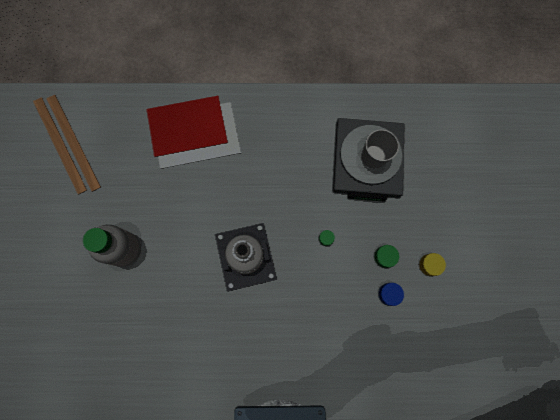

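In "scene", the large green cap is at (207,173), with blue at (220,149), yellow at (175,156), the small green cap at (248,204), the closed bottle's green cap at (458,226) and a shelf bottle at (544,8). In "top", the large cap is at (387,256), the small one at (327,238), blue at (391,294), yellow at (433,265) and the open neck at about (242,250). I choose the green cap at top (387,256), and will measure it next and check it in a close crop.

```bash
cat > h.py <<'E'
import numpy as np,cv2
from scipy.spatial.transform import Rotation as R
def toz(c,uv,z):
    d=R.from_quat(c['orientation']).as_matrix()@np.linalg.inv(c['mtx'])@np.array([uv[0],uv[1],1.])
    return c['position']+d*(z-c['position'][2])/d[2]
def px(c,p):
    q=c['mtx']@R.from_quat(c['orientation']).as_matrix().T@(np.array(p)-c['position']);return q[:2]/q[2]
def green(im):
    h=cv2.cvtColor(im,cv2.COLOR_RGB2HSV);m=cv2.inRange(h,(45,100,30),(85,255,255))
    n,l,s,c=cv2.connectedComponentsWithStats(m);return [(c[i].round(1),s[i]) for i in range(1,n) if s[i][4]>40],m
E
python3 - <<'E'
from h import *
from cell import r
b=cv2.imread("pics/t.png");a=cv2.imread("pics/s.png")
for n,im in(("top",b),("scene",a)):
    c=r.calibration(n)
    for g,s in green(im[:,:,::-1].copy())[0]:
        print(n,g,s, toz(c,g,.032).round(4), toz(c,(s[0],g[1]),.032).round(3),toz(c,(s[0]+s[2]-1,g[1]),.032).round(3))
A=cv2.resize(b[205:305,190:300],None,fx=5,fy=5,interpolation=cv2.INTER_CUBIC)
B=cv2.resize(b[215:295,315:405],None,fx=3,fy=3,interpolation=cv2.INTER_CUBIC)
C=cv2.resize(a[170:215,305:355],None,fx=5,fy=5,interpolation=cv2.INTER_CUBIC)
o=np.zeros((500,800,3),np.uint8);o[:500,:550]=A;o[:225,550:800]=C[:225,:250];
B=B[:,20:270];o[230:470,550:800]=B
cv2.imwrite("pics/c.png",o)
E
```

```text
top [ 94.9 239.4] [ 83 228  25  24 466] [0.5108 0.459  0.032 ] [0.511 0.489 0.032] [0.511 0.429 0.032]
top [326.5 237.3] [319 230  16  16 185] [ 0.5135 -0.1225  0.032 ] [ 0.514 -0.103  0.032] [ 0.513 -0.141  0.032]
top [387.4 255.6] [377 245  22  23 399] [ 0.4665 -0.2743  0.032 ] [ 0.467 -0.248  0.032] [ 0.466 -0.301  0.032]
scene [544.1   7.4] [537   1  15  14 151] [-0.6844  0.5014  0.032 ] [-0.674  0.478  0.032] [-0.694  0.525  0.032]
scene [206.2 170.1] [197 163  20  16 241] [ 0.4684 -0.2744  0.032 ] [ 0.478 -0.298  0.032] [ 0.458 -0.249  0.032]
scene [248.  201.3] [241 196  15  12 129] [ 0.52   -0.1212  0.032 ] [ 0.527 -0.138  0.032] [ 0.513 -0.104  0.032]
scene [458.9 224.1] [448 215  23  19 347] [0.3735 0.4144 0.032 ] [0.385 0.388 0.032] [0.362 0.441 0.032]
```

View pics/c.png

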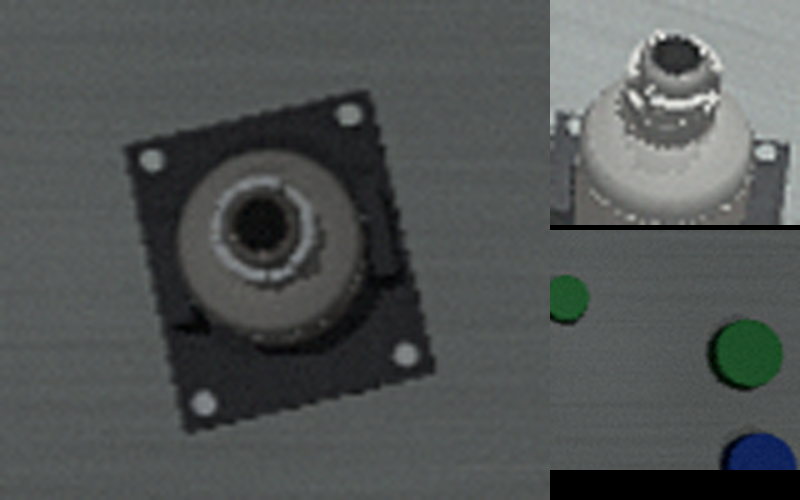

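The crop shows a large green cap at crop (747,353), about 22 px wide (55 mm, as described), and the small one at the left. The open neck is centred at about top (242,249) and scene (330,181). I'll measure the mouth and move above the cap.

```bash
python3 - <<'E'
from h import *
from cell import r
t=r.calibration("top");s=r.calibration("scene")
print(toz(t,(242.2,249.2),.165),toz(s,(330.4,180.8),.165),toz(t,(245.3,256.2),.006))
b=cv2.imread("pics/t.png")
for n in("blue","yellow"):print(n,toz(t,(391,294) if n=="blue" else (433,265),.032))
E
python3 -m creep '[[0.04,0.045,0,0,0.085],[0.08,0.09,0,0,0.085],[0.12,0.135,0,0,0.085],[0.165,0.18,0,0,0.085],[0.2,0.225,0,0,0.085],[0.24,0.27,0,0,0.085],[0.28,0.315,-0.03,0,0.085],[0.32,0.355,-0.06,0,0.085],[0.32,0.355,-0.06,0,0.085],[0.32,0.355,-0.06,0,0.085]]'
python3 - <<'E'
from h import *
from cell import r
o=r.get_obs();print(o['qpos'],o['eef_pos'],o['ft_force'])
c=r.calibration("wrist");im=r.read_camera("wrist");cv2.imwrite("pics/w1.png",im[:,:,::-1])
for g,st in green(im)[0]:print(g,st,toz(c,g,.032))
print(px(c,[.467,-.2743,.032]),c)
E
```

```text
[0.47000103 0.0828883  0.165     ] [0.47021437 0.08496576 0.165     ] [0.46920496 0.08361195 0.006     ]
blue [ 0.37178738 -0.27763402  0.032     ]
yellow [ 0.44239863 -0.38770583  0.032     ]
t: 1.35
eef_pos: [0.4632, -0.279, 0.179]
eef_rot: [0.994, 0.111, -0.001, -0.0]
ft_force: [-0.2, -1.2, -0.2]
finger_gap: 0.0849
grip_force: 0.0
[ 0.58511902  0.43544396 -0.16065273  1.87397958  0.09129569  0.84030383
 -0.96920253] [ 0.46323199 -0.27903493  0.1789524 ] [-0.24650699 -1.23316835 -0.15243992]
[303.2   2.4] [290   0  23   8  92] [ 0.60923167 -0.26223597  0.032     ]
[111.7  91.4] [  84   68   59   49 2165] [ 0.51688057 -0.13174921  0.032     ]
[278.6 189.6] [ 246  156   66   67 3423] [ 0.46922054 -0.27521446  0.032     ]
[276.96288344 191.88012377] {'mtx': array([[341.95455505,   0.        , 281.39025286],
       [  0.        , 341.95455505, 208.25506332],
       [  0.        ,   0.        ,   1.        ]]), 'position': array([ 0.5322204 , -0.26336077,  0.31228086]), 'orientation': array([ 0.77355643, -0.61826164, -0.08685116,  0.10871923])}
```

View pics/w1.png

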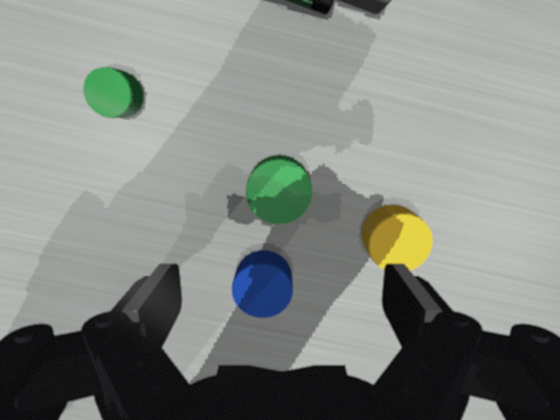

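The wrist picture shows the large green cap at (279,190), flanked by blue at (262,284) and yellow at (398,238), with the small cap at (112,92). All three cameras agree on (0.468,-0.275). I descend and close.

```bash
python3 -m creep '[[0.005,0.004,-0.05,0,0.085],[0.005,0.004,-0.1,0,0.075],[0.005,0.004,-0.14,0,0.075],[0.005,0.004,-0.155,0,0.075],[0.005,0.004,-0.162,0,0.075],[0.005,0.004,-0.162,0,0.075]]'
python3 -m creep '[[0,0,0,0,0.05],[0,0,0,0,0.05],[0,0,0,0,0.05],[0,0,0,0,0.05],[0,0,0,0,0.05]]'
```

```text
t: 2.15
eef_pos: [0.4691, -0.2758, 0.0183]
eef_rot: [0.994, 0.111, 0.001, 0.001]
ft_force: [1.0, 0.1, -0.9]
finger_gap: 0.0748
grip_force: 0.0
t: 2.78
eef_pos: [0.4695, -0.2756, 0.0191]
eef_rot: [0.994, 0.111, 0.001, 0.001]
ft_force: [-2.1, -0.1, 9.1]
finger_gap: 0.0544
grip_force: 62.4
```

```bash
python3 -m creep '[[0,0,0.003,0,0.072],[0,0,0.004,0,0.072],[0,0,0.004,0,0.072],[0,0,0.004,10,0.072],[0,0,0.004,20,0.072],[0,0,0.004,30,0.072],[0,0,0.004,40,0.072],[0,0,0.004,50,0.072],[0,0,0.004,60,0.072],[0,0,0.004,70,0.072]]'
python3 -m creep '[[0,0,0,10,0.072],[0,0,0,20,0.072],[0,0,0,20,0.072],[0,0,0,20,0.072],[0,0,0,20,0.05],[0,0,0,20,0.05],[0,0,0,20,0.05],[0,0,0,20,0.05],[0,0,0,20,0.05]]'
python3 -c "
from cell import r;o=r.get_obs();print(o['qpos'],o['eef_pos'])"
```

```text
t: 4.03
eef_pos: [0.4685, -0.275, 0.0211]
eef_rot: [0.748, 0.663, -0.0, -0.0]
ft_force: [-0.7, 0.1, -0.3]
finger_gap: 0.072
grip_force: 0.0
t: 5.15
eef_pos: [0.4686, -0.2749, 0.0219]
eef_rot: [0.625, 0.781, -0.0, 0.0]
ft_force: [-2.2, 0.7, 7.5]
finger_gap: 0.0539
grip_force: 62.9
[ 0.83152953  0.75327277 -0.50549199  1.9115047   0.59790335  0.63072019
  0.16654037] [ 0.46862285 -0.27492925  0.02189386]
```

```bash
python3 -m creep '[[0,0,0.03,0,0.05],[0,0,0.09,0,0.05],[0,0.02,0.15,0,0.05],[0,0.07,0.21,0,0.05],[0,0.13,0.24,0,0.05],[0,0.19,0.24,0,0.05],[0,0.25,0.24,0,0.05],[0,0.27,0.24,0,0.05],[0,0.27,0.24,0,0.05],[0,0.27,0.24,0,0.05]]'
python3 - <<'E'
from h import *
from cell import r
o=r.get_obs();print(o['qpos'],o['eef_pos'],o['eef_rot'],o['ft_force'])
c=r.calibration("wrist");im=r.read_camera("wrist");cv2.imwrite("pics/w2.png",im[:,:,::-1])
print(px(c,[.470,.084,.165]),[px(c,[.470+.014*np.cos(a),.084+.014*np.sin(a),.165]).round(1) for a in (0,1.57,3.14,4.71)])
E
```

```text
t: 6.4
eef_pos: [0.4685, -0.0057, 0.2611]
eef_rot: [0.625, 0.781, -0.0, 0.0]
ft_force: [0.4, 0.4, -0.5]
finger_gap: 0.0538
grip_force: 63.6
[ 0.6335351   0.30418929 -0.84471593  1.94075426  0.26803756  1.01230327
 -0.11069561] [ 0.46850142 -0.00572449  0.26113063] [ 6.24533625e-01  7.80997818e-01 -3.88495684e-04  8.79078537e-05] [ 0.35004839  0.38757846 -0.50460342]
[313.48567315  81.48032396] [array([334.9,  86.6]), array([319. ,  58.1]), array([291.9,  76.3]), array([308.1, 104.1])]
```

View pics/w2.png

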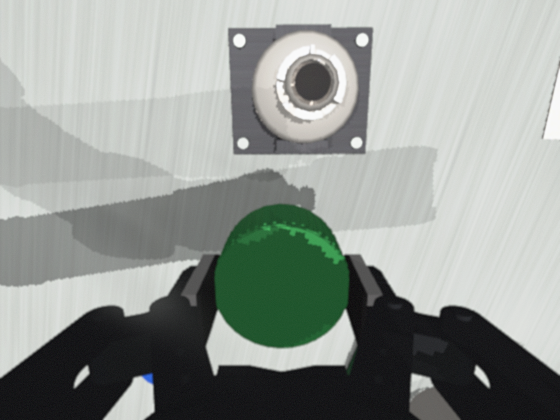

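The wrist picture shows the cap held level in the jaws and the rim hole at (313,82), which matches the prediction of (313.5,81.5), so the mouth is at (0.470,0.084). I go above it and lower.

```bash
python3 -m creep '[[0.001,0.045,0,0,0.05],[0.0015,0.0897,0,0,0.05],[0.0015,0.0897,-0.03,0,0.05],[0.0015,0.0897,-0.06,0,0.05],[0.0015,0.0897,-0.07,0,0.05],[0.0015,0.0897,-0.07,0,0.05]]'
python3 -m creep '[[0,0,-0.004,0,0.05],[0,0,-0.008,0,0.05],[0,0,-0.01,0,0.05],[0,0,-0.01,0,0.05]]'
```

```text
t: 7.2
eef_pos: [0.4701, 0.0841, 0.1911]
eef_rot: [0.625, 0.781, -0.0, -0.0]
ft_force: [-0.8, 0.4, -0.3]
finger_gap: 0.0541
grip_force: 63.6
t: 7.7
eef_pos: [0.4701, 0.0848, 0.1813]
eef_rot: [0.624, 0.781, -0.0, -0.0]
ft_force: [0.4, -0.0, -1.7]
finger_gap: 0.0542
grip_force: 63.6
```

```bash
python3 -m creep '[[0,0,-0.002,0,0.05],[0,0,-0.004,0,0.05],[0,0,-0.004,0,0.05]]'
python3 -m creep '[[0,0,-0.0015,0,0.05],[0,0,-0.003,0,0.05],[0,0,-0.003,0,0.05]]'
python3 -m creep '[[0,0,-0.001,0,0.05],[0,0,-0.001,0,0.05]]'
```

```text
t: 8.07
eef_pos: [0.47, 0.0847, 0.1771]
eef_rot: [0.624, 0.781, -0.0, -0.0]
ft_force: [-0.1, -0.4, -0.7]
finger_gap: 0.054
grip_force: 63.6
t: 8.45
eef_pos: [0.4699, 0.0847, 0.1741]
eef_rot: [0.624, 0.781, -0.0, -0.0]
ft_force: [-0.9, 0.2, -0.5]
finger_gap: 0.054
grip_force: 63.6
t: 8.7
eef_pos: [0.4699, 0.0847, 0.1731]
eef_rot: [0.624, 0.781, -0.0, -0.0]
ft_force: [-1.5, 0.2, -0.8]
finger_gap: 0.054
grip_force: 63.6
```

```bash
python3 -m creep '[[0,0,-0.001,0,0.05],[0,0,-0.001,0,0.05]]'
python3 -m creep '[[0,0,-0.0015,0,0.05],[0,0,-0.0015,0,0.05]]'
```

```text
t: 8.95
eef_pos: [0.4699, 0.0847, 0.1721]
eef_rot: [0.624, 0.781, -0.0, -0.0]
ft_force: [-2.5, -1.1, 0.3]
finger_gap: 0.0539
grip_force: 63.7
t: 9.2
eef_pos: [0.4699, 0.0847, 0.1706]
eef_rot: [0.624, 0.781, -0.0, -0.0]
ft_force: [-3.8, -0.5, -0.7]
finger_gap: 0.054
grip_force: 63.7
```

No contact 4 mm below ridge level, so the lugs seem to be over the gaps by chance. To follow the order asked, I lift clear, turn the cap clockwise in the air, and set it on the ridges before turning it back.

```bash
python3 -m creep '[[-0.0004,0,0.012,0,0.05],[-0.0004,-0.0004,0.026,0,0.05],[-0.0004,-0.0004,0.026,-10,0.05],[-0.0004,-0.0004,0.026,-20,0.05],[-0.0004,-0.0004,0.026,-30,0.05],[-0.0004,-0.0004,0.026,-35,0.05],[-0.0004,-0.0004,0.016,-35,0.05],[-0.0004,-0.0004,0.008,-35,0.05],[-0.0004,-0.0004,0.006,-35,0.05],[-0.0004,-0.0004,0.006,-35,0.05]]'
python3 -m creep '[[0,0,-0.001,0,0.05],[0,0,-0.002,0,0.05],[0,0,-0.002,0,0.05]]'
python3 -m creep '[[0,0,-0.001,0,0.05],[0,0,-0.001,0,0.05]]'
python3 -c "
from cell import r;o=r.get_obs();print(o['qpos'],o['torque'])"
```

```text
t: 10.45
eef_pos: [0.4696, 0.0844, 0.1765]
eef_rot: [0.83, 0.558, -0.0, -0.0]
ft_force: [0.4, -0.4, -0.7]
finger_gap: 0.0542
grip_force: 63.6
t: 10.82
eef_pos: [0.4697, 0.0843, 0.1748]
eef_rot: [0.83, 0.558, -0.0, 0.0]
ft_force: [0.1, 0.2, -0.5]
finger_gap: 0.054
grip_force: 63.6
t: 11.08
eef_pos: [0.4699, 0.0845, 0.1742]
eef_rot: [0.83, 0.558, 0.0, 0.0]
ft_force: [-0.7, -0.7, 5.0]
finger_gap: 0.0537
grip_force: 64.2
[ 0.27365902  0.41798472 -0.66470413  2.0112429   0.34836953  0.82466434
 -0.97742888] [-0.05069996  0.3969106   0.00933871]
```

Ridge contact at the expected height (5 N, TCP 0.1742). Now I turn back with light pressure.

```bash
python3 -m creep '[[0,0,0,5,0.05],[0,0,0,10,0.05],[0,0,0,15,0.05],[0,0,0,15,0.05]]'
python3 -m creep '[[0,0,0,4,0.05],[0,0,0,8,0.05],[0,0,0,8,0.05]]'
python3 -m creep '[[0,0,0,4,0.05],[0,0,0,8,0.05],[0,0,0,8,0.05]]'
python3 -c "
from cell import r;o=r.get_obs();print(o['qpos'],o['torque'])"
```

```text
t: 11.58
eef_pos: [0.4699, 0.0848, 0.1741]
eef_rot: [0.75, 0.661, 0.0, -0.0]
ft_force: [-1.8, 0.6, 4.5]
finger_gap: 0.054
grip_force: 64.1
t: 11.95
eef_pos: [0.4696, 0.0843, 0.1736]
eef_rot: [0.703, 0.711, -0.0, -0.0]
ft_force: [-0.4, 0.3, 0.4]
finger_gap: 0.0541
grip_force: 63.7
t: 12.32
eef_pos: [0.4696, 0.0841, 0.1736]
eef_rot: [0.652, 0.758, -0.0, -0.0]
ft_force: [0.1, 0.5, -0.3]
finger_gap: 0.0541
grip_force: 63.6
[ 0.36808212  0.4535988  -0.78733926  2.00739074  0.42602604  0.84989103
 -0.50701569] [-0.03629971  0.02968169 -0.00511898]
```

The ridge support vanished between 15 and 23 degrees of back-turn. I let the cap down through the gap.

```bash
python3 -m creep '[[0,0,-0.002,0,0.05],[0,0,-0.004,0,0.05],[0,0,-0.006,0,0.05],[0,0,-0.008,0,0.05],[0,0,-0.008,0,0.05]]'
python3 -m creep '[[0,0,-0.0015,0,0.05],[0,0,-0.0025,0,0.05],[0,0,-0.0025,0,0.05]]'
python3 -c "
from cell import r;o=r.get_obs();print(o['qpos'],o['torque'])"
```

```text
t: 12.95
eef_pos: [0.4696, 0.0844, 0.1656]
eef_rot: [0.651, 0.759, -0.0, -0.0]
ft_force: [-0.7, -0.1, -0.6]
finger_gap: 0.0538
grip_force: 63.6
t: 13.32
eef_pos: [0.4697, 0.0844, 0.1637]
eef_rot: [0.651, 0.759, -0.0, 0.0]
ft_force: [-1.9, -0.7, 6.1]
finger_gap: 0.0539
grip_force: 64.3
[ 0.35672872  0.46900452 -0.77637107  2.01495783  0.44384773  0.83079821
 -0.5200188 ] [-0.11947397  0.55152692  0.0207603 ]
```

Landed at drop level with 6 N. Screwing clockwise.

```bash
python3 -m creep '[[0,0,0.0003,-8,0.05],[0,0,0.0003,-16,0.05],[0,0,0.0003,-20,0.05],[0,0,0.0003,-20,0.05]]'
python3 -m creep '[[0,0,-0.0003,-8,0.05],[0,0,-0.0008,-15,0.05],[0,0,-0.0008,-15,0.05]]'
python3 -c "
from cell import r;o=r.get_obs();print(o['qpos'],o['torque'])"
```

```text
t: 13.82
eef_pos: [0.4699, 0.0844, 0.1637]
eef_rot: [0.773, 0.635, 0.0, 0.0]
ft_force: [-0.2, 0.7, -0.7]
finger_gap: 0.0537
grip_force: 63.6
t: 14.2
eef_pos: [0.4698, 0.0844, 0.1628]
eef_rot: [0.848, 0.529, -0.0, 0.0]
ft_force: [-0.1, -1.0, 0.1]
finger_gap: 0.0541
grip_force: 63.6
[ 0.24742166  0.43077843 -0.63382833  2.02111045  0.35312382  0.79764422
 -1.0486905 ] [ 0.02962835 -0.01612665 -0.01246607]
```

```bash
python3 -m creep '[[0,0,-0.0006,-8,0.05],[0,0,-0.0012,-15,0.05],[0,0,-0.0012,-15,0.05]]'
python3 -m creep '[[0,0,-0.0006,-8,0.05],[0,0,-0.0012,-15,0.05],[0,0,-0.0012,-15,0.05]]'
python3 -c "
from cell import r;o=r.get_obs();print(o['qpos'],o['torque'])"
```

```text
t: 14.58
eef_pos: [0.4697, 0.0844, 0.1616]
eef_rot: [0.91, 0.415, -0.0, 0.0]
ft_force: [-0.8, 0.4, -0.0]
finger_gap: 0.0538
grip_force: 63.6
t: 14.95
eef_pos: [0.4697, 0.0844, 0.1604]
eef_rot: [0.956, 0.293, -0.0, 0.0]
ft_force: [0.7, -0.3, -1.1]
finger_gap: 0.0542
grip_force: 63.6
[ 0.15071574  0.4092592  -0.51253985  2.02787004  0.2835164   0.77276535
 -1.50801626] [ 0.00719638 -0.06235237 -0.06505379]
```

```bash
python3 -m creep '[[0,0,-0.0006,-8,0.05],[0,0,-0.0012,-15,0.05],[0,0,-0.0012,-15,0.05]]'
python3 -c "
from cell import r;o=r.get_obs();print(o['qpos'],o['torque'])"
python3 -m creep '[[0,0,-0.0004,-5,0.05],[0,0,-0.0006,-8,0.05],[0,0,-0.0006,-8,0.05]]'
python3 -c "
from cell import r;o=r.get_obs();print(o['qpos'],o['torque'])"
```

```text
t: 15.32
eef_pos: [0.4697, 0.0844, 0.1592]
eef_rot: [0.986, 0.166, -0.0, 0.0]
ft_force: [0.0, 0.2, -0.2]
finger_gap: 0.054
grip_force: 63.6
[ 0.1018874   0.40089029 -0.45235789  2.0313928   0.24988196  0.76190238
 -1.73922463] [ 0.03819884  0.03822972 -0.00778653]
t: 15.7
eef_pos: [0.4696, 0.0844, 0.1585]
eef_rot: [0.995, 0.096, -0.0, 0.0]
ft_force: [0.7, -1.0, -0.1]
finger_gap: 0.0541
grip_force: 63.6
[ 0.07610818  0.3969645  -0.4206248   2.03328189  0.23203503  0.75665462
 -1.86317428] [-0.01483404  0.02203504  0.00529362]
```

```bash
python3 -m creep '[[0,0,-0.0004,-4,0.05],[0,0,-0.0006,-7,0.05],[0,0,-0.0006,-7,0.05]]'
python3 -c "
from cell import r;o=r.get_obs();print(o['qpos'],o['torque'])"
python3 -m creep '[[0,0,-0.0003,-3,0.05],[0,0,-0.0004,-6,0.05],[0,0,-0.0004,-6,0.05]]'
python3 -c "
from cell import r;o=r.get_obs();print(o['qpos'],o['torque'])"
```

```text
t: 16.08
eef_pos: [0.4694, 0.084, 0.1584]
eef_rot: [0.999, 0.037, -0.0, 0.001]
ft_force: [-3.0, -1.9, 6.7]
finger_gap: 0.0539
grip_force: 64.6
[ 0.05293434  0.3929114  -0.3930936   2.03497308  0.21879924  0.75398385
 -1.96977247] [-0.60609855  0.68879284  1.36835137]
t: 16.45
eef_pos: [0.4718, 0.0837, 0.1586]
eef_rot: [1.0, -0.016, 0.002, 0.001]
ft_force: [3.1, -4.6, 6.0]
finger_gap: 0.0539
grip_force: 66.9
[ 0.03376352  0.3903879  -0.36793011  2.03419405  0.20666135  0.74769197
 -2.06327353] [-1.01023451 -0.81805507  1.28300724]
```

The end stop is felt (1.3 N m about z) with the roof on the rim (6 N) at home height. I release and retreat.

```bash
python3 -m creep '[[-0.001,0,0,0,0.085],[-0.001,0,0,0,0.085],[-0.001,0,0,0,0.085],[-0.001,0,0.0,0,0.085],[-0.001,0,0.02,0,0.085],[-0.001,0,0.07,0,0.085],[-0.001,0,0.12,0,0.085],[-0.06,-0.03,0.14,0,0.085],[-0.06,-0.03,0.14,0,0.085]]'
python3 - <<'E'
from h import *
from cell import r
W=r.calibration("wrist");w=r.read_camera("wrist")
a=r.read_camera("scene");b=r.read_camera("top")
o=np.zeros((600,800,3),np.uint8);o[:420,:560]=w
o[420:600,:300]=cv2.resize(b[200:290,190:340],None,fx=2,fy=2)
o[:240,560:800]=cv2.resize(a[160:240,290:370],None,fx=3,fy=3)
cv2.imwrite("pics/f.png",o[:,:,::-1])
for n,im,c in(("w",w,W),("s",a,r.calibration("scene")),("t",b,r.calibration("top"))):
  for g,s in green(im)[0]:print(n,g,s,toz(c,g,.1685).round(4),toz(c,g,.026).round(3))
E
```

```text
t: 17.58
eef_pos: [0.4078, 0.0529, 0.2986]
eef_rot: [1.0, -0.02, 0.001, 0.001]
ft_force: [0.8, 0.4, -0.6]
finger_gap: 0.0849
grip_force: 0.0
w [432.6  70.9] [ 412   53   41   36 1151] [ 0.5014 -0.0599  0.1685] [ 0.514 -0.12   0.026]
w [237.  124.7] [ 200   88   75   75 4393] [0.4697 0.0836 0.1685] [0.465 0.102 0.026]
s [544.    7.4] [537   1  15  14 152] [-0.452   0.4746  0.1685] [-0.695  0.502  0.026]
s [330.3 181.2] [319 171  23  26 364] [0.4741 0.0859 0.1685] [0.366 0.057 0.026]
s [247.9 201.3] [241 196  15  12 128] [ 0.6052 -0.0718  0.1685] [ 0.516 -0.124  0.026]
s [459.  224.2] [448 215  23  24 351] [0.4767 0.3988 0.1685] [0.369 0.415 0.026]
t [ 95.  239.5] [ 83 228  25  24 470] [0.4924 0.4041 0.1685] [0.511 0.461 0.026]
t [326.4 237.5] [319 230  16  16 184] [ 0.4946 -0.1026  0.1685] [ 0.514 -0.123  0.026]
```

View pics/f.png

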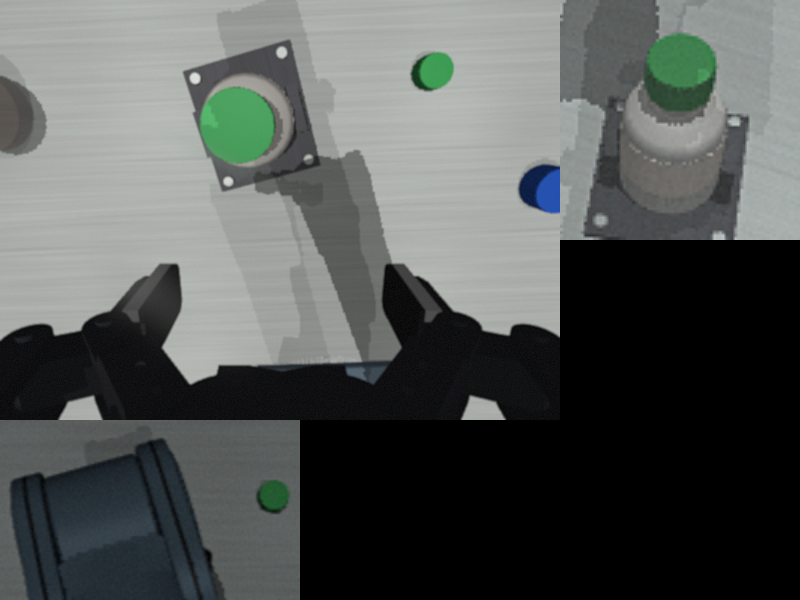

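The cap sits level on the neck (wrist (237,125), centred within 1 mm). The small cap and the closed bottle's green cap are at their earlier pixels, and the gripper is clear and empty.

```bash
python3 -c "
from cell import r;print(r.sign_off())"
```

```text
the job is handed in; nothing more can be done
None
```

The larger green cap is screwed fully home on the tinter bottle: it stopped against the end stop at home height, the gripper let go and withdrew, and I handed the job in at about 18 s. The small cap and the closed bottle had not moved in the final pictures; I did not re-measure the cup, but the arm never went near it.

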